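# Load the calibration plate into the camera fixture

## Task

Pick up the calibration plate, the wide one with the long crossbar handle and dots on its faces, and slide it edgewise down into the slotted aluminium block in front of the ring light, until its foot rests on the slot's floor. Lower it in by hand rather than dropping it, let go, and leave the other two plates standing in their stands.

Things in the scene. Friction and masses are not known exactly. Their poses are not given: they have to be found in the camera images.
- cal_plate_center (a point): Centre of the wanted plate, 70 mm above its foot. Aluminium, 70 mm wide (x), 6 thick (y), 140 high (z up), black dots on both faces; its top 30 mm is a crossbar handle 70 mm long (x), 14 thick (y). 0.2 kg; either way round will do. Stands in one of three black stands (100 x 60 mm, 38 high, slot 30 deep, 9 wide), about 135 mm apart on the robot's right; the plates swap stands.
- slot (a point): Middle of the slot's floor, 12 mm above the table, x along the slot, y across, z up. Fixed aluminium block 120 x 58 mm, top 68 mm above the table, on the robot's left. Slot 92 mm long, 56 deep, 10 wide in its lower 38 mm, widening like a funnel to 34 at the mouth; starts empty. On the +y side a ring light (90 mm across) faces it, front 151 mm from this point, top 137 mm above the table.
- knob_plate_center (a point): Not wanted: centre, 70 mm above the foot, of a plain aluminium plate 70 mm wide, 6 thick, 140 high in all, with a round upright knob (20 mm across, 30 high) on top; it stands in another of the black stands.
- narrow_plate_center (a point): Not wanted: centre, 70 mm above the foot, of a plain aluminium plate 34 mm wide, 6 thick, 140 high in all, with a small block handle (20 x 14 mm, 30 high) on top; it stands in another of the black stands.

How it is judged (in metres and radians):
On the way:
1. the calibration plate is lowered into the slot, its foot within 15 mm of the slot's floor, while the fingers still hold it (x of cal_plate_center in the frame of slot between -0.016 and 0.016 m and y of cal_plate_center in the frame of slot between -0.02 and 0.02 m and z of cal_plate_center in the frame of slot between 0.06 and 0.085 m and angle between the x axis of cal_plate_center and the x axis of slot, either way round below 0.2 rad and contact force between the fingers and cal_plate above 0.5 N), for 0.05 s.
At the end, for the whole second after the job is handed in: The calibration plate stands in the slot, released and at rest: its foot within 7 mm of the slot's floor, within 16 mm of the slot's middle lengthwise, its width along the slot within 11 degrees, leaning less than 12 degrees; the other two plates stand within 30 mm of where they started (x of cal_plate_center in the frame of slot between -0.016 and 0.016 m and y of cal_plate_center in the frame of slot between -0.02 and 0.02 m and z of cal_plate_center in the frame of slot between 0.06 and 0.077 m and angle between the x axis of cal_plate_center and the x axis of slot, either way round below 0.2 rad and angle between cal_plate_center's own z axis and vertical below 0.22 rad and linear speed of cal_plate below 0.03 m/s and distance of each of knob_plate_center, narrow_plate_center from where it was at the start of the episode below 0.03 m); the robot touches nothing.
It fails at once if one of the other two plates is pulled out or displaced by more than 30 mm (distance of any of knob_plate_center, narrow_plate_center from where it was at the start of the episode above 0.03 m).
It also fails if it takes over 42 s, if anything falls off the work surface, if the arm or the gripper's body presses on something with over 40 N, if the wrist force passes 120 N, or if a joint passes its speed limit or range.

## Robot

A 7-joint arm with a two-finger parallel gripper is mounted at the origin on the work surface. World frame = base frame: x ahead of the robot, y to its left, z up, the work surface at z = 0. Lengths are in mm, angles in rad, forces in N, time in s.
With the tool pointing down it reaches from about 425 to 875 mm from the base axis. Payload 4.7 kg.
Tool frame: the origin (TCP) lies midway between the tips of the shut fingers; the grasp point (between the pads) lies 19 mm behind it; x points along the fingers, z is the direction in which the jaws open and shut, and the axes are right-handed (so a half turn about x gives the same grasp; the last joint's range is limited). The gripper opens to 85 mm and grips with 20 to 120 N. Pads are 22 mm wide; open, the fingers measure 114 mm over their backs; the gripper's body (76 mm by 85 mm) begins 54 mm behind the grasp point. The pads swing forward as they close: fully open they stand 13 mm farther back than shut.
Start: joints at [-1.334, 0.321, -0.07, 1.45, 0.023, 1.371, -0.057], TCP at [143.651, 633.947, 231.349] pointing down, gripper open.
Joint ranges: [-2.86, 2.86], [-0.3, 2.09], [-1.38, 1.24], [0.06, 2.45], [-1.56, 4.7], [0.09, 2.05], [-2.69, 2.69]. Speed limits (rad/s): [2.57, 2.57, 3.14, 3.14, 3.14, 3.14, 3.14].

## Interface

Orientations are given as a 3x3 rotation matrix whose columns are the frame's x, y, z axes.
In Python, from station import arm gives the robot as it stands.
- The arm moves only by the tool play_rows, never from a script. Its argument "deltas" is one flat list of numbers, 7 for each row, row after row: the turn, a rotation vector about the tool's x, y, z in degrees, then the shift along the tool's x, y, z in m, then the opening in per cent of the stroke, from 0 (shut) to 100 (fully open). In form: [rx, ry, rz, x, y, z, fingers, rx, ry, rz, x, y, z, fingers, ...]. A call has 1 to 12 rows; each row shifts and turns the commanded pose from where the row before left it, along the tool's axes as they then stand; what a row does not reach is not made up. A row lasts 1/12 s, in which the tool goes at most 41.7 mm and 7.16 degrees, less where a joint would pass 70% of its speed; a pose out of reach is approached as far as the arm can. A call with a gripper value outside its range is refused whole. The fingers move at their own pace and stop on an object; the grip force is fixed at half the most. Time passes only in rows, so rows that do not move let the fingers close. It gives the time, the measured TCP pose, the force and the opening at its end, in the units of the state.
- arm.get_state(): the state, without advancing time (a new reading comes with each control period).
- arm.snapshot(name): name is "scene" or "top" or "wrist"; returns a dict with "image" (420x560x3 uint8, red, green, blue), "mtx" (3x3 intrinsics, pixels), "R" (3x3) and "t" (3): a world point X has camera coordinates R X + t. Camera axes: x right, y down, z forward; pixel columns grow to the right and rows downward; lengths in mm; the calibration is good to about 2 mm. The wrist camera is an equidistant fisheye: a pixel r from the principal point sees the ray r / f radians off the axis. A picture is of the moment at which its call begins. There is no depth.
- arm.job_done(): hands the job in, once; it reports no verdict.
Trained networks look in the newest picture that a camera, given by its name, has taken for a name from the list of things; names that differ only in an ending like _2 or _b are one class to them, and where a whole thing is asked for, a point or a joint stands for the part that bears it (a point fixed in the world has none). Each returns a list of dicts, best first, with "confidence" (0 to 1); they miss things now and then, are a little off and sometimes report something else, mostly with a low value. They report only what shows in the picture. A call takes as long as a camera call.
- arm.masks_of(camera, target): "mask" (420x560 bool, what is visible of it) and "at" ([column, row] in pixels, amid what is visible of it).
The state is a dict: "time_s": time; "joints": joint angles; "qd": joint speeds; "joint_torque": joint torques, N m; "ee_pos": TCP position; "ee_rot": TCP orientation; "force": force on the tool from outside, world axes, zero at the start; "moment": the same for the moment, N m; "finger_gap": opening from 0.0 (shut) to 1.0 (fully open).
Only numpy, scipy, OpenCV 4.12 (cv2) and the standard library are available. Lean on these libraries where they do the work, as an engineer would, in place of code of your own. Each camera call takes 0.05 s, during which the arm holds its last target. There are 200 camera calls.

## Working session

There is one attempt and no reset: what is moved stays moved. The work goes in short steps, Python scripts to look and compute and a tool call to move; the robot and the scene stay as the last step left them, time stands still between calls to the robot, and variables do not carry over. Pictures are saved under pics/ and viewed, about 8 in all and at most 12, crops included, and the job is handed in when it is done.

Besides the shell and the picture viewer there is one more tool, called after "Request:" as name(argument=value, ...), one argument or row to a line, values as JSON. play_rows: Moves the arm, as the interface text tells. Its arguments: {"type":"object","properties":{"deltas":{"type":"array"}},"required":["deltas"]}

```bash
mkdir -p pics; ls; cat > h.py <<'E'
import numpy as np, cv2
from station import arm
def ray(s,px):
    c=np.linalg.inv(s["mtx"])@np.array([px[0],px[1],1.]); d=np.array(s["R"]).T@c
    o=-np.array(s["R"]).T@np.array(s["t"]); return o,d/np.linalg.norm(d)
def atz(s,px,z):
    o,d=ray(s,px); return o+d*(z-o[2])/d[2]
def proj(s,X):
    c=np.array(s["R"])@np.array(X,float)+np.array(s["t"]); u=np.array(s["mtx"])@c; return u[:2]/u[2]
E
python3 - <<'E'
from h import *
st=arm.get_state(); print(st["time_s"],st["ee_pos"],np.round(st["ee_rot"],3),st["finger_gap"])
ims=[]
for n in("scene","top"):
    s=arm.snapshot(n); im=s["image"][...,::-1].copy()
    print(n,np.round(-np.array(s["R"]).T@np.array(s["t"])), np.round(s["R"],3).tolist())
    for t in("cal_plate_center","slot","knob_plate_center","narrow_plate_center"):
        try:
            for m in arm.masks_of(n,t)[:2]:
                r=cv2.minAreaRect(np.argwhere(m["mask"])[:,::-1].astype(np.float32))
                print(n,t,round(m["confidence"],2),np.round(m["at"]),m["mask"].sum(),np.round(cv2.boxPoints(r)).tolist(), np.round(atz(s,m["at"],140)))
        except Exception as e: print(n,t,e)
    cv2.imwrite(f"pics/{n}0.png",im)
E
```

```text
pics
0.0 [143.52955458 633.40500354 230.24073936] [[-0.    -0.975  0.221]
 [-0.002  0.221  0.975]
 [-1.    -0.    -0.002]] 1.0050404318589772
scene [ 952. -754. 1147.] [[0.836, 0.549, 0.018], [0.445, -0.657, -0.609], [-0.323, 0.517, -0.793]]
scene cal_plate_center 0.73 [246. 218.] 813 [[235.0, 199.0], [261.0, 199.0], [261.0, 235.0], [235.0, 235.0]] [ 492. -139.  140.]
scene slot 0.61 [359. 138.] 4959 [[312.0, 174.0], [359.0, 74.0], [407.0, 97.0], [361.0, 196.0]] [584. 247. 140.]
scene knob_plate_center 0.58 [251. 273.] 602 [[233.0, 261.0], [252.0, 253.0], [268.0, 292.0], [249.0, 299.0]] [ 586. -255.  140.]
scene narrow_plate_center 0.77 [182. 302.] 386 [[172.0, 288.0], [186.0, 285.0], [194.0, 316.0], [180.0, 320.0]] [ 507. -391.  140.]
top [ 366.  -26. 1073.] [[0.018, -0.999, 0.035], [-0.99, -0.022, -0.137], [0.138, -0.033, -0.99]]
top cal_plate_center 0.75 [306. 220.] 307 [[299.0, 205.0], [309.0, 203.0], [314.0, 237.0], [305.0, 239.0]] [470. -98. 140.]
top slot 0.74 [121. 196.] 8203 [[31.0, 175.0], [183.0, 152.0], [192.0, 216.0], [41.0, 239.0]] [513. 312. 140.]
top knob_plate_center 0.61 [356. 182.] 284 [[351.0, 201.0], [358.0, 167.0], [370.0, 169.0], [363.0, 203.0]] [ 557. -212.  140.]
top narrow_plate_center 0.57 [421. 216.] 225 [[409.0, 214.0], [429.0, 208.0], [433.0, 220.0], [413.0, 226.0]] [ 484. -359.  140.]
```

```bash
python3 - <<'E'
import cv2,numpy as np
t=cv2.imread("pics/top0.png");s=cv2.imread("pics/scene0.png")
cv2.imwrite("pics/t1.png",cv2.resize(t[120:320,20:480],(800,348),interpolation=cv2.INTER_CUBIC))
cv2.imwrite("pics/s1.png",cv2.resize(s[50:350,130:530],(800,600),interpolation=cv2.INTER_CUBIC))
E
```

```text
(no output)
```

View pics/t1.png

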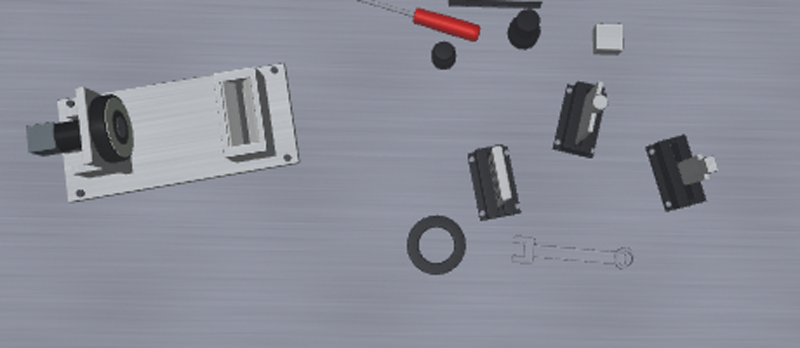

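View pics/s1.png

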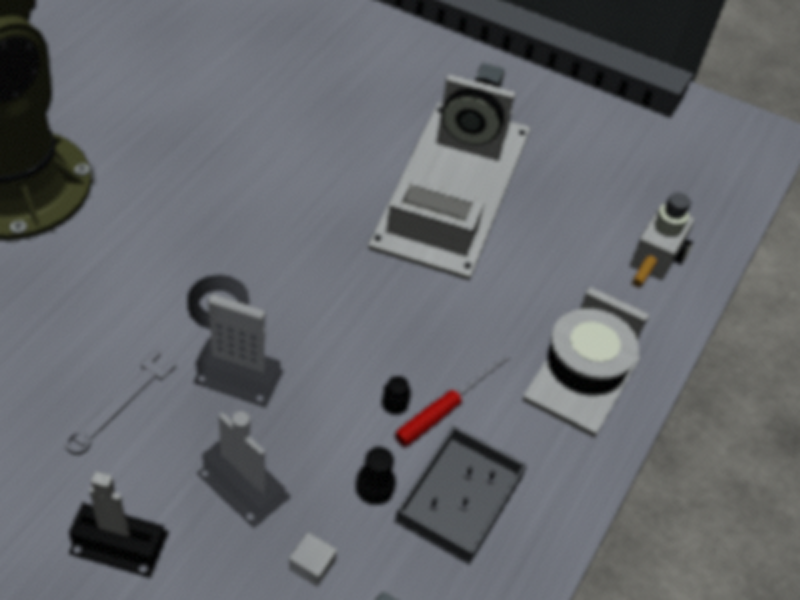

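The top crop shows the cal plate (dots, long crossbar) near crop (502,175), the knob plate at (597,105), the narrow plate at (700,168), and the slot block at (242,112) with the ring light to its left. The scene view agrees with the network labels. Next I fit the plate and enlarge the block.

```bash
cat >> h.py <<'E'
from scipy.optimize import minimize
def box(p,yaw,dx,dy,z0,z1):
    c,s=np.cos(yaw),np.sin(yaw)
    return [[p[0]+c*a*dx-s*b*dy,p[1]+s*a*dx+c*b*dy,z] for a in(-.5,.5) for b in(-.5,.5) for z in(z0,z1)]
def sil(s,boxes,k=4):
    m=np.zeros((420*k,560*k),np.uint8)
    for b in boxes:
        h=cv2.convexHull(np.array([proj(s,X) for X in b],np.float32))
        cv2.fillConvexPoly(m,np.round((h+.5)*k-.5).astype(np.int32),1)
    return m>0
E
python3 - <<'E'
from h import *
S={};M={}
for n in("scene","top"):
    S[n]=arm.snapshot(n)
    M[n]=cv2.resize(arm.masks_of(n,"cal_plate_center")[0]["mask"].astype(np.uint8),None,fx=4,fy=4,interpolation=0)>0
def cost(v,ns=("scene","top")):
    r=0
    for n in ns:
        m=sil(S[n],[box(v[:2],v[2],70,6,38,118),box(v[:2],v[2],70,14,118,148)])
        r+=1-(m&M[n]).sum()/(m|M[n]).sum()
    return r
for ns in(("scene","top"),("scene",),("top",)):
  best=min((minimize(cost,[482,-115,y],args=(ns,),method="Nelder-Mead",options=dict(initial_simplex=[[482,-115,y],[490,-115,y],[482,-105,y],[482,-115,y+.2]])) for y in(-.3,0,.3)),key=lambda r:r.fun)
  print(ns,best.x.round(3),best.fun)
t=S["top"]["image"][...,::-1]
cv2.imwrite("pics/t2.png",cv2.resize(t[145:225,130:190],None,fx=7,fy=7,interpolation=cv2.INTER_CUBIC))
E
```

```text
('scene', 'top') [ 4.70382e+02 -1.02733e+02  1.43000e-01] 0.24435888245938353
('scene',) [ 4.72949e+02 -1.04923e+02  1.12000e-01] 0.058684054534676955
('top',) [ 4.68464e+02 -1.02180e+02  1.75000e-01] 0.14533390410958902
```

View pics/t2.png

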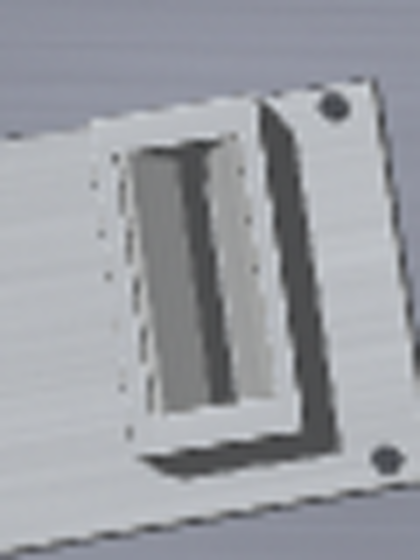

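Crop of the block: its top corners are at about (92,122), (262,100), (300,430) and (132,457). The funnel mouth corners are about (132,152), (238,135), (273,396) and (160,412).

```bash
python3 - <<'E'
from h import *
s=arm.snapshot("top")
for C in([(92,122),(262,100),(300,430),(132,457)],[(132,152),(238,135),(273,396),(160,412)]):
    P=np.array([atz(s,(130+(u+.5)/7-.5,145+(v+.5)/7-.5),68)[:2] for u,v in C])
    print(P.round(1).tolist(),P.mean(0).round(1),"sides",[round(np.linalg.norm(P[i]-P[(i+1)%4])) for i in range(4)])
    d=(P[0]+P[1]-P[2]-P[3]); e=P[0]+P[3]-P[1]-P[2]; print("x-dir yaw",np.arctan2(d[1],d[0]).round(3),"y-dir",np.arctan2(e[1],e[0]).round(3)-np.pi/2)
m=arm.masks_of("top","slot")[0]["mask"]
st=arm.get_state()
w=arm.snapshot("wrist"); print("cam",-np.array(w["R"]).T@w["t"],np.round(w["R"],2).tolist(),w["mtx"])
R=np.array(st["ee_rot"]); print("cam in tool",R.T@(-np.array(w["R"]).T@w["t"]-st["ee_pos"]),(np.array(w["R"])@R).round(2).tolist())
E
```

```text
[[609.1, 292.6], [618.4, 234.9], [503.5, 215.6], [492.9, 271.6]] [556.  253.7] sides [58, 117, 57, 118]
x-dir yaw 0.173 y-dir 0.17320367320510344
[[598.8, 278.3], [605.8, 242.5], [515.0, 225.4], [508.6, 263.2]] [557.1 252.3] sides [36, 92, 38, 91]
x-dir yaw 0.176 y-dir 0.17920367320510344
cam [ 62.989736   652.20941856 374.84921188] [[0.22, 0.98, -0.0], [0.92, -0.21, 0.32], [0.31, -0.07, -0.95]] [[325.1922621    0.         277.70206221]
 [  0.         325.1922621  205.96808091]
 [  0.           0.           1.        ]]
cam in tool [-1.43481167e+02  8.27187979e+01  9.53789455e-03] [[0.0, -0.0, 1.0], [-0.32, -0.95, 0.0], [0.95, -0.32, -0.0]]
```

Request:
play_rows(
  deltas=[0,0,0,0,-0.015,-0.009,100,0,0,0,0,-0.0305,-0.0175,100,0,0,0,0,-0.0305,-0.0175,100,0,0,0,0,-0.0305,-0.0175,100,0,0,0,0,-0.0305,-0.0175,100,0,0,0,0,-0.0305,-0.0175,100,0,0,0,0,-0.0305,-0.0175,100,0,0,0,0,-0.0305,-0.0175,100,0,0,0,0,-0.0305,-0.0175,100,0,0,0,0,-0.0305,-0.0175,100,0,0,0,0,-0.0305,-0.0175,100,0,0,0,0,-0.0305,-0.0175,100],
)

```text
time_s: 1.85
ee_pos: [442.5, 357.4, 231.7]
ee_rot: [[0.0, -0.975, 0.222], [0.0, 0.222, 0.975], [-1.0, -0.0, 0.0]]
force: [0.7, 0.1, -0.1]
finger_gap: 0.999
```

Request:
play_rows(
  deltas=[0,0,0,0,-0.0305,-0.0175,100,0,0,0,0,-0.0305,-0.0175,100,0,0,0,0,-0.0305,-0.0175,100,0,0,0,0,-0.03,-0.0175,100,0,0,0,0,-0.015,-0.009,100,-4.6,0,0,0,0,0,100,-4.6,0,0,0,0,0,100,-4.6,0,0,0,0,0,100,-4.6,0,0,0,0,0,100,-4.4,0,0,0,0,0,100,0,0,0,0,0,0,100,0,0,0,0,0,0,100],
)

```text
time_s: 2.85
ee_pos: [556.8, 251.8, 231.5]
ee_rot: [[0.0, -0.985, -0.171], [-0.0, -0.171, 0.985], [-1.0, -0.0, -0.0]]
force: [-0.6, 0.2, -0.1]
finger_gap: 0.999
```

```bash
python3 - <<'E'
from h import *
st=arm.get_state(); print(st["time_s"],st["ee_pos"],np.round(st["ee_rot"],3).tolist())
s=arm.snapshot("wrist"); cv2.imwrite("pics/w1.png",s["image"][...,::-1])
E
```

```text
2.85 [556.7523572  251.75037683 231.46306458] [[0.0, -0.985, -0.171], [-0.0, -0.171, 0.985], [-1.0, -0.0, -0.0]]
```

View pics/w1.png

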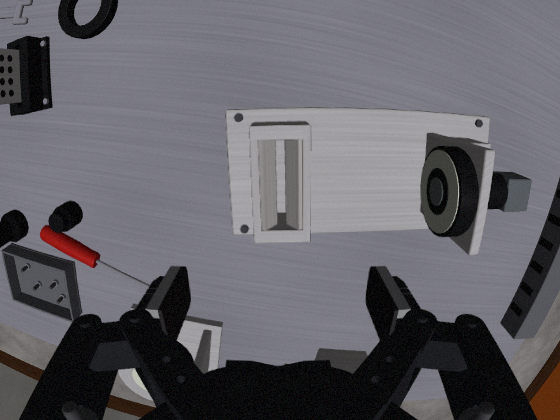

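The wrist view shows the block at about (250–310, 124–242) with its mouth at about (258–303, 138–231). I'll crop and enlarge it for precise corners.

```bash
python3 - <<'E'
import cv2
t=cv2.imread("pics/w1.png")[110:255,230:330]
cv2.imwrite("pics/w2.png",cv2.resize(t,None,fx=4,fy=4,interpolation=cv2.INTER_CUBIC))
E
```

```text
(no output)
```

View pics/w2.png

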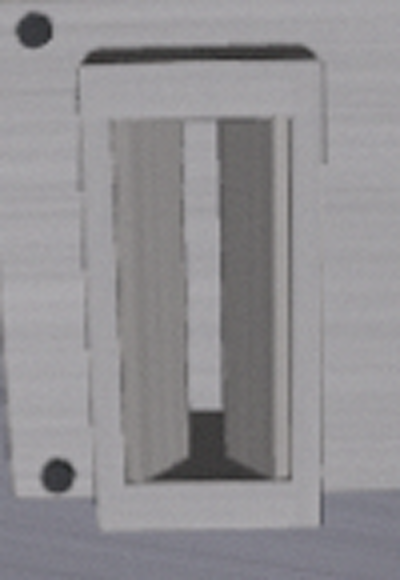

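```bash
cat >> h.py <<'E'
def fray(s,px):
    K=s["mtx"]; a=(px[0]-K[0][2])/K[0][0]; b=(px[1]-K[1][2])/K[1][1]; r=np.hypot(a,b)+1e-12
    c=np.array([a/r*np.sin(r),b/r*np.sin(r),np.cos(r)]); R=np.array(s["R"])
    return -R.T@np.array(s["t"]),R.T@c
def fz(s,px,z):
    o,d=fray(s,px); return o+d*(z-o[2])/d[2]
def fproj(s,X):
    c=np.array(s["R"])@np.array(X,float)+np.array(s["t"]); h=np.hypot(c[0],c[1]); r=np.arctan2(h,c[2]); K=s["mtx"]
    return np.array([K[0][2]+K[0][0]*r*c[0]/h,K[1][2]+K[1][1]*r*c[1]/h])
E
python3 - <<'E'
from h import *
s=arm.snapshot("wrist")
p=lambda u,v:(230+(u+.5)/4-.5,110+(v+.5)/4-.5)
for C in([(82,63),(322,60),(322,525),(100,528)],[(110,118),(291,118),(291,481),(127,481)]):
    P=np.array([fz(s,p(*c),68)[:2] for c in C])
    print(P.mean(0).round(1),"sides",[round(np.linalg.norm(P[i]-P[(i+1)%4]),1) for i in range(4)])
    d=-(P[0]+P[1]-P[2]-P[3]); print("yaw",np.arctan2(d[1],d[0]).round(3))
F=np.array([fz(s,p(*c),12)[:2] for c in [(185,122),(219,122),(222,410),(190,410)]])
a=(F[0]+F[1])/2;b=(F[2]+F[3])/2;print("floor line",a,b,np.arctan2(*(b-a)[::-1]), "width",np.linalg.norm(F[0]-F[1]))
u=(b-a)/np.linalg.norm(b-a); n=np.array([-u[1],u[0]]); print("offset of (557,253) across",(np.array([557,253])-a)@n)
# plate fit refinement w/ top and scene bars separately
E
```

```text
[556.4 255.3] sides [np.float64(56.4), np.float64(119.1), np.float64(57.8), np.float64(119.1)]
yaw 0.194
[556.8 254.9] sides [np.float64(42.8), np.float64(92.6), np.float64(42.0), np.float64(92.6)]
yaw 0.198
floor line [519.1321389  247.84192637] [602.96592597 263.79520244] 0.1880480981231935 width 9.494225571552223
offset of (557,253) across -2.011942675473554
```

Request:
play_rows(
  deltas=[0,0,0,0,0.006,-0.014,100,0,0,0,0,0.0125,-0.0285,100,0,0,0,0,0.0125,-0.0285,100,0,0,0,0,0.0125,-0.0285,100,0,0,0,0,0.0125,-0.0285,100,0,0,0,0,0.0125,-0.0285,100,0,0,0,0,0.0125,-0.0285,100,0,0,0,0,0.0125,-0.0285,100,0,0,0,0,0.0125,-0.0285,100,0,0,0,0,0.0125,-0.0285,100,0,0,0,0,0.0125,-0.0285,100,0,0,0,0,0.0125,-0.0285,100],
)

```text
time_s: 3.95
ee_pos: [470.9, -97.1, 231.3]
ee_rot: [[0.0, -0.985, -0.173], [0.001, -0.173, 0.985], [-1.0, -0.0, 0.001]]
force: [0.3, 0.4, -0.1]
finger_gap: 0.997
```

Request:
play_rows(
  deltas=[0.8,0,0,0,0.0037,-0.018,100,0.8,0,0,0,0.003,-0.018,100,0,0,0,0,0,0,100,0,0,0,0,0,0,100],
)

```text
time_s: 4.28
ee_pos: [470.9, -132.8, 231.3]
ee_rot: [[0.0, -0.99, -0.143], [0.001, -0.143, 0.99], [-1.0, -0.0, 0.001]]
force: [0.5, -0.2, 0.3]
finger_gap: 0.999
```

```bash
python3 - <<'E'
from h import *
st=arm.get_state(); print(st["time_s"],st["ee_pos"],np.round(st["ee_rot"],3).tolist())
s=arm.snapshot("wrist"); im=s["image"][...,::-1].copy()
for m in arm.masks_of("wrist","cal_plate_center"):
    r=cv2.boxPoints(cv2.minAreaRect(np.argwhere(m["mask"])[:,::-1].astype(np.float32))); print(m["confidence"],m["at"],m["mask"].sum(),r.round().tolist())
u=np.array([-1e9]);P=[fproj(s,X) for X in box((470.5,-103),.143,70,14,118,148)]; print(np.round(P).tolist())
c=np.clip(np.mean(P,0).astype(int),[90,70],[470,350]); x0,y0=c[0]-90,c[1]-70
print(x0,y0); cv2.imwrite("pics/w3.png",cv2.resize(im[y0:y0+145,x0:x0+190],None,fx=4,fy=4,interpolation=cv2.INTER_CUBIC))
E
```

```text
4.2833 [ 470.87695656 -132.82322266  231.32360311] [[0.0, -0.99, -0.143], [0.001, -0.143, 0.99], [-1.0, -0.0, 0.001]]
0.72 [314.2, 202.1] 2112 [[300.0, 147.0], [323.0, 146.0], [331.0, 258.0], [307.0, 260.0]]
[[306.0, 165.0], [309.0, 173.0], [323.0, 165.0], [329.0, 173.0], [304.0, 244.0], [306.0, 260.0], [320.0, 244.0], [324.0, 260.0]]
225 140
```

View pics/w3.png

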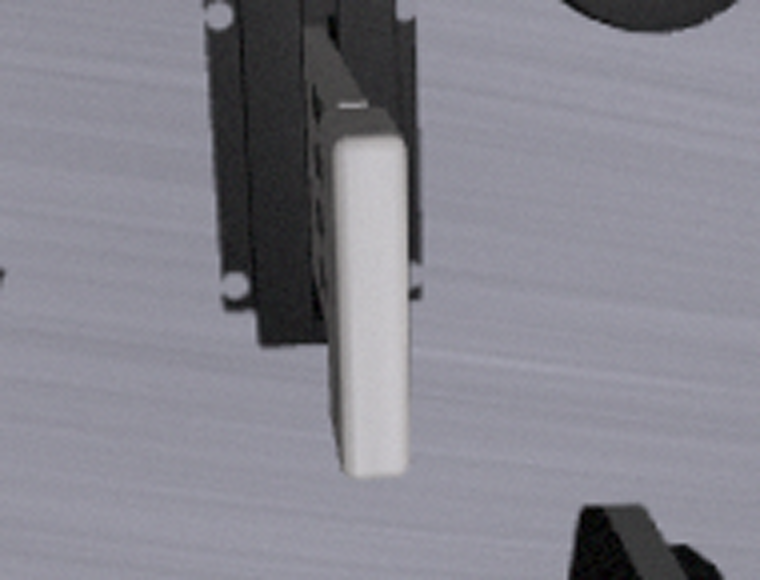

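The handle top shows at crop (334,136), (405,136), (407,475), (345,476). I overshot y by about 30 mm, which did no harm at this height.

```bash
python3 - <<'E'
from h import *
s=arm.snapshot("wrist"); st=arm.get_state()
p=lambda u,v:(225+(u+.5)/4-.5,140+(v+.5)/4-.5)
P=np.array([fz(s,p(*c),148)[:2] for c in [(334,136),(405,136),(407,475),(345,476)]])
c=P.mean(0); d=P[2]+P[3]-P[0]-P[1]; yaw=np.arctan2(d[1],d[0])
print(c,"sides",[round(np.linalg.norm(P[i]-P[(i+1)%4]),1) for i in range(4)],yaw)
R=np.array(st["ee_rot"]); print("tool shift",R.T@np.array([*(c-st["ee_pos"][:2]),0]))
E
```

```text
[ 470.50268026 -100.24766187] sides [np.float64(12.9), np.float64(68.4), np.float64(12.4), np.float64(68.4)] 0.2079971636614792
tool shift [ 2.11758146e-02 -3.32163791e+00  2.98911355e+01]
```

Request:
play_rows(
  deltas=[-2.4,0,0,0,-0.0035,0.0145,100,0,0,0,0,0,0.015,100,0,0,0,0.015,0,0,60,0,0,0,0.025,0,0,60,0,0,0,0.025,0,0,60,0,0,0,0.025,0,0,60,0,0,0,0.015,0,0,60,0,0,0,0.01,0,0,60,0,0,0,0,0,0,60,0,0,0,0,0,0,60],
)

```text
time_s: 5.27
ee_pos: [470.6, -100.8, 116.5]
ee_rot: [[-0.0, -0.982, -0.19], [0.0, -0.19, 0.982], [-1.0, 0.0, 0.0]]
force: [-0.6, 1.0, 0.3]
finger_gap: 0.595
```

```bash
python3 - <<'E'
from h import *
st=arm.get_state(); print(st["time_s"],st["ee_pos"],np.round(st["ee_rot"],3).tolist(),st["finger_gap"],st["force"])
s=arm.snapshot("wrist"); im=s["image"][...,::-1].copy()
cv2.imwrite("pics/w4.png",im)
E
```

```text
5.2667 [ 470.58949359 -100.75992332  116.48704968] [[-0.0, -0.982, -0.19], [0.0, -0.19, 0.982], [-1.0, 0.0, 0.0]] 0.5950678166847599 [-0.55052955  1.00432353  0.2769165 ]
```

View pics/w4.png

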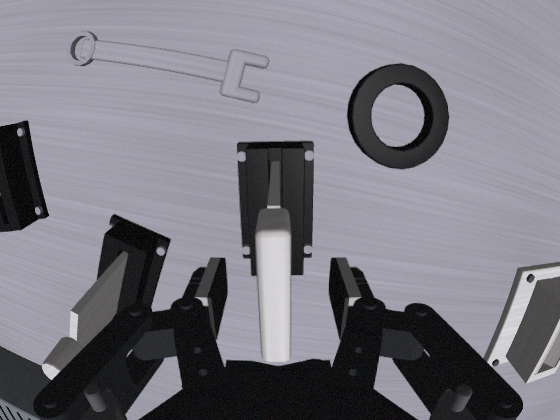

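The handle lies midway between the fingers, aligned, so I close.

Request:
play_rows(
  deltas=[0,0,0,0,0,0,0,0,0,0,0,0,0,0,0,0,0,0,0,0,0,0,0,0,0,0,0,0,0,0,0,0,0,0,0,0,0,0,0,0,0,0,0,0,0,0,0,0,0,0,0,0,0,0,0,0],
)

```text
time_s: 5.98
ee_pos: [471.2, -101.9, 117.3]
ee_rot: [[0.002, -0.982, -0.188], [0.0, -0.188, 0.982], [-1.0, -0.002, -0.0]]
force: [0.3, -0.2, 5.5]
finger_gap: 0.153
```

Request:
play_rows(
  deltas=[0,0,0,-0.005,0,0,0,0,0,0,-0.01,0,0,0,0,0,0,-0.015,0,0,0,0,0,0,-0.015,0,0,0,0,0,0,-0.015,0,0,0,0,0,0,-0.015,0,0,0,0,0,0,-0.015,0,0,0,0,0,0,-0.015,0,0,0,0,0,0,-0.01,0,0,0,0,0,0,0,0,0,0,0,0,0,0,0,0,0],
)

```text
time_s: 6.9
ee_pos: [470.4, -101.7, 231.5]
ee_rot: [[0.001, -0.982, -0.188], [0.0, -0.188, 0.982], [-1.0, -0.001, 0.0]]
force: [-0.3, -0.1, -1.6]
finger_gap: 0.154
```

```bash
python3 - <<'E'
from h import *
st=arm.get_state(); e=np.array(st["ee_pos"]);R=np.array(st["ee_rot"]);print(st["time_s"],e,R.round(3).tolist(),st["finger_gap"],st["force"])
print("shift to slot",R.T@np.array([556.8-e[0],254.3-e[1],0]),"yaw",np.arctan2(-R[0,2],R[1,2]))
a=arm.snapshot("scene")["image"][...,::-1][130:300,150:400]
b=arm.snapshot("wrist")["image"][...,::-1]
a=cv2.resize(a,None,fx=560/250,fy=560/250)
cv2.imwrite("pics/c5.png",cv2.resize(np.hstack([a,cv2.resize(b,(560*a.shape[0]//420,a.shape[0]))]),None,fx=.73,fy=.73))
E
```

```text
6.9 [ 470.35194694 -101.74139541  231.46112996] [[0.001, -0.982, -0.188], [0.0, -0.188, 0.982], [-1.0, -0.001, 0.0]] 0.15394595355869262 [-0.32290273 -0.11110798 -1.57313621]
shift to slot [ 1.18682531e-01 -1.51849667e+02  3.33437259e+02] yaw 0.18914741442247388
```

View pics/c5.png

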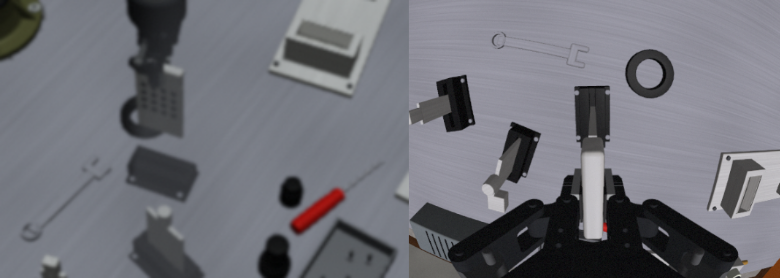

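The plate hangs upright in the grip and the other two still stand in their stands. Now I carry it over the slot.

Request:
play_rows(
  deltas=[0,0,0,0,-0.005,0.01,0,0,0,0,0,-0.01,0.022,0,0,0,0,0,-0.0125,0.0275,0,0,0,0,0,-0.0125,0.0275,0,0,0,0,0,-0.0125,0.0275,0,0,0,0,0,-0.0125,0.0275,0,0,0,0,0,-0.0125,0.0275,0,0,0,0,0,-0.0125,0.0275,0,0,0,0,0,-0.0125,0.0275,0,0,0,0,0,-0.0125,0.0275,0,0,0,0,0,-0.0125,0.0275,0,0,0,0,0,-0.0125,0.0275,0],
)

```text
time_s: 8.0
ee_pos: [549.4, 228.6, 230.0]
ee_rot: [[-0.002, -0.982, -0.189], [-0.0, -0.189, 0.982], [-1.0, 0.002, 0.0]]
force: [0.6, -0.9, -0.6]
finger_gap: 0.156
```

Request:
play_rows(
  deltas=[0,0,0,0,-0.0055,0.013,0,0,0,0,0,-0.004,0.009,0,0,0,0,0,-0.0023,0.0044,0,0,0,0,0,0,0,0,0,0,0,0,0,0,0,0,0,0,0,0,0,0],
)

```text
time_s: 8.5
ee_pos: [557.1, 252.2, 231.5]
ee_rot: [[0.0, -0.983, -0.185], [-0.001, -0.185, 0.983], [-1.0, -0.0, -0.001]]
force: [0.2, -0.4, -1.8]
finger_gap: 0.156
```

```bash
python3 - <<'E'
from h import *
st=arm.get_state(); e=np.array(st["ee_pos"]);R=np.array(st["ee_rot"]);print(st["time_s"],e,R.round(3).tolist(),st["finger_gap"],st["force"])
print("shift to slot",R.T@np.array([556.8-e[0],254.3-e[1],0]),"yaw",np.arctan2(-R[0,2],R[1,2]))
s=arm.snapshot("top"); im=s["image"][...,::-1][130:240,80:220]
arm.snapshot("wrist"); w=arm.snapshot("wrist")["image"][...,::-1][80:400,150:400]
cv2.imwrite("pics/c6.png",np.hstack([cv2.resize(im,(490,385),interpolation=2),cv2.resize(w,(300,385))]))
E
```

```text
8.5 [557.07437831 252.17583336 231.52920464] [[0.0, -0.983, -0.185], [-0.001, -0.185, 0.983], [-1.0, -0.0, -0.001]] 0.15595130110057176 [ 0.2028042  -0.4459114  -1.76024142]
shift to slot [-1.40307945e-03 -1.24035314e-01  2.13821904e+00] yaw 0.18640227841142515
```

View pics/c6.png

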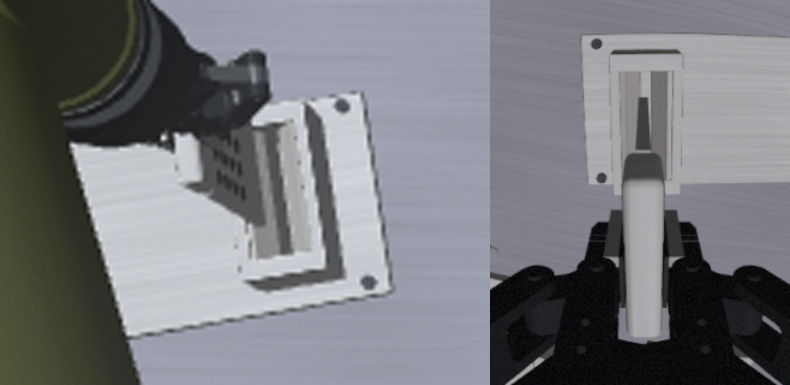

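Both views show the foot lined up over the slot. I lower it in stages.

Request:
play_rows(
  deltas=[0,0,0,0.008,0,0.0015,0,0,0,0,0.015,0,0,0,0,0,0,0.015,0,0,0,0,0,0,0.012,0,0,0,0,0,0,0.008,0,0,0,0,0,0,0.006,0,0,0,0,0,0,0.004,0,0,0,0,0,0,0,0,0,0],
)

```text
time_s: 9.32
ee_pos: [556.2, 255.6, 162.6]
ee_rot: [[-0.001, -0.982, -0.188], [-0.001, -0.188, 0.982], [-1.0, 0.001, -0.0]]
force: [-0.4, 0.2, -1.2]
finger_gap: 0.153
```

Request:
play_rows(
  deltas=[0,0,0,0.004,0,0,0,0,0,0,0.004,0,0,0,0,0,0,0.004,0,0,0,0,0,0,0.004,0,0,0,0,0,0,0,0,0,0],
)

```text
time_s: 9.73
ee_pos: [555.9, 255.5, 146.3]
ee_rot: [[-0.001, -0.982, -0.188], [-0.001, -0.188, 0.982], [-1.0, 0.001, -0.0]]
force: [0.0, -0.8, -2.0]
finger_gap: 0.154
```

Request:
play_rows(
  deltas=[0,0,0,0.004,0,0,0,0,0,0,0.004,0,0,0,0,0,0,0.004,0,0,0,0,0,0,0.004,0,0,0,0,0,0,0.003,0,0,0,0,0,0,0,0,0,0,0,0,0,0,0,0,0],
)

```text
time_s: 10.32
ee_pos: [556.4, 255.7, 128.1]
ee_rot: [[-0.0, -0.982, -0.188], [-0.0, -0.188, 0.982], [-1.0, 0.0, -0.0]]
force: [0.0, 0.8, -2.0]
finger_gap: 0.155
```

Request:
play_rows(
  deltas=[0,0,0,0.002,0,0,0,0,0,0,0.002,0,0,0,0,0,0,0.002,0,0,0,0,0,0,0,0,0,0,0,0,0,0,0,0,0],
)

```text
time_s: 10.73
ee_pos: [556.4, 255.7, 122.2]
ee_rot: [[-0.0, -0.982, -0.188], [-0.0, -0.188, 0.982], [-1.0, 0.0, -0.0]]
force: [-0.2, 0.3, -1.8]
finger_gap: 0.156
```

Request:
play_rows(
  deltas=[0,0,0,0.001,0,0,0,0,0,0,0.001,0,0,0,0,0,0,0,0,0,0],
)

```text
time_s: 10.98
ee_pos: [556.7, 255.9, 121.4]
ee_rot: [[0.001, -0.982, -0.188], [0.001, -0.188, 0.982], [-1.0, -0.001, 0.0]]
force: [-2.7, -0.7, 3.9]
finger_gap: 0.154
```

Request:
play_rows(
  deltas=[0,0,0,0.001,0,0,0,0,0,0,0.0005,0,0,0,0,0,0,0,0,0,0],
)

```text
time_s: 11.23
ee_pos: [556.9, 255.9, 121.4]
ee_rot: [[0.001, -0.982, -0.188], [0.001, -0.188, 0.982], [-1.0, -0.001, 0.001]]
force: [-3.6, -2.3, 10.4]
finger_gap: 0.156
```

The upward force shows the foot is resting on the floor. I release and retreat straight up.

Request:
play_rows(
  deltas=[0,0,0,-0.001,0,0,0,0,0,0,0,0,0,20,0,0,0,0,0,0,30,0,0,0,0,0,0,55,0,0,0,0,0,0,55,0,0,0,0,0,0,55,0,0,0,0,0,0,55],
)

```text
time_s: 11.82
ee_pos: [556.4, 255.7, 119.6]
ee_rot: [[-0.0, -0.982, -0.188], [-0.0, -0.188, 0.982], [-1.0, 0.0, -0.0]]
force: [-0.2, 0.2, 0.4]
finger_gap: 0.55
```

Request:
play_rows(
  deltas=[0,0,0,-0.01,0,0,55,0,0,0,-0.02,0,0,55,0,0,0,-0.02,0,0,55,0,0,0,-0.02,0,0,55,0,0,0,-0.02,0,0,55,0,0,0,-0.02,0,0,55,0,0,0,-0.01,0,0,55,0,0,0,0,0,0,55,0,0,0,0,0,0,55],
)

```text
time_s: 12.57
ee_pos: [556.6, 255.8, 240.1]
ee_rot: [[0.001, -0.982, -0.188], [0.001, -0.188, 0.982], [-1.0, -0.001, 0.0]]
force: [-1.0, 0.7, -0.9]
finger_gap: 0.55
```

```bash
python3 - <<'E'
from h import *
st=arm.get_state(); print(st["time_s"],st["ee_pos"],st["force"],st["finger_gap"])
a=arm.snapshot("scene")["image"][...,::-1][50:350,130:430]
w=arm.snapshot("wrist")["image"][...,::-1][60:400,150:400]
cv2.imwrite("pics/c7.png",np.hstack([cv2.resize(a,(480,480),interpolation=2),cv2.resize(w,(310,480))]))
S=arm.snapshot("scene"); M=cv2.resize(arm.masks_of("scene","cal_plate_center")[0]["mask"].astype(np.uint8),None,fx=4,fy=4,interpolation=0)>0
print("mask rows/cols",np.argwhere(M).min(0)/4,np.argwhere(M).max(0)/4)
v=sil(S,[box((556.6,254.5),.186,70,6,69,122),box((556.6,254.5),.186,70,14,122,152)]); print("IoU seated",(v&M).sum()/(v|M).sum(),np.argwhere(v).min(0)/4,np.argwhere(v).max(0)/4)
E
```

```text
12.5667 [556.59929211 255.76644157 240.09722266] [-0.96697619  0.67298286 -0.85083208] 0.5501929572217236
mask rows/cols [125. 336.] [158.75 364.75]
IoU seated 0.815081225248525 [123.5  335.75] [155.5 365.5]
```

View pics/c7.png

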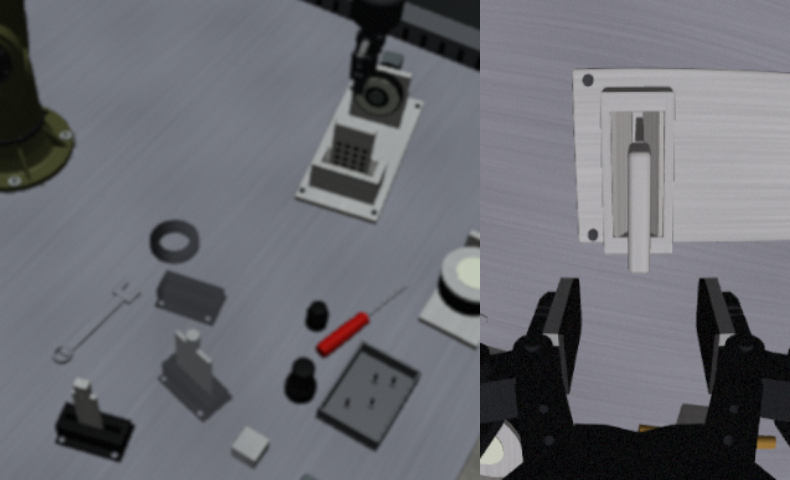

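The plate stands upright and seated in the slot, the gripper is clear, and the other two plates stand where they were. I hand in the job.

```bash
python3 -c "
from station import arm
print(arm.job_done())"
```

```text
the job is handed in; nothing more can be done
None
```

The calibration plate is in the slotted block: I gripped it by its crossbar, lowered it by hand until its foot touched the floor, released it and backed straight up. The job was handed in at about 12.6 s of the 42 s allowed; the hand-in gave no verdict.

**Seating:** The upward force rose from about -2 N to +10 N at a tool height of 121.4 mm, against about 120.5 mm expected for a seated foot.

**After release:** The last pictures show the plate upright in the slot with the gripper clear above it. The other two plates look unmoved, but I judged that by eye and did not measure it.

**Checks that disagreed:**
- The plate's outline in the scene camera overlapped my seated model by 0.82, a 1–3 pixel shift.
- The top and wrist cameras put the slot 1–3 mm apart across its width; insertion still went in with under 1 N sideways.
- Heading estimates for the plate ranged from 0.11 to 0.21 rad. I gripped it at 0.19 rad, which matched the slot.
- One approach move overshot by 30 mm at a clear height; I corrected it before descending.

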